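# Square up the side stop of the slide-imaging fixture

## Robot

A 6-joint arm with a two-finger parallel gripper is mounted at the origin on the work surface. World frame = base frame: x ahead of the robot, y to its left, z up, the work surface at z = 0. Lengths are in m, angles in degrees, forces in N, time in s.
With the tool pointing down it reaches from about 0.3 to 0.775 m from the base axis. Payload 14.6 kg.
Tool frame: the origin (TCP) lies midway between the tips of the shut fingers; the grasp point (between the pads) lies 19 mm behind it; z points along the fingers, y is the line along which they close (so a half turn about z gives the same grasp; the last joint's range is limited). The gripper opens to 94 mm and grips with 3 to 60 N. Pads are 16 mm wide; open, the fingers measure 119 mm over their backs; the gripper's body (75 mm by 177 mm) begins 78 mm behind the grasp point.
Start: joints at [-77.727, 17.183, 87.147, -0, 75.671, -3.816], TCP at [0.152, -0.528, 0.205] pointing down, gripper open.
Joint ranges: [-173.82, 173.82], [-45.26, 126.66], [13.44, 144.39], [-59.66, 239.66], [0, 175.72], [-146.38, 146.38]. Speed limits (degrees/s): [127.2, 127.2, 147.25, 180, 180, 180].

## Interface

Orientations are given as [roll, pitch, yaw] about the fixed x, y, z axes, in that order (R = Rz(yaw) Ry(pitch) Rx(roll)).
In Python, from workcell import goto, line_to, goto_joints, grip, sleep, solve_ik, get_obs, camera, IKError, job_done gives the robot as it stands. Calls block until the motion is done:
- goto(position, orientation): joint-space move of the TCP to a pose.
- line_to(position, orientation=None, feed=0.15): straight line of the TCP; orientation=None keeps the orientation; feed is the mean speed in m/s.
- goto_joints(angles): joint-space move.
- grip(opening): finger opening in m; the grip force is fixed at half the most; returns when the fingers have stopped.
- sleep(seconds).
- solve_ik(position, orientation): joint angles nearest the present ones, or None.
- get_obs(): the state.
- camera(name): name is "side" or "top"; returns a dict with "img" (384x512x3 uint8, red, green, blue), "mtx" (3x3 intrinsics, pixels), "position" and "attitude" of the camera in the world. Camera axes: x right, y up, looking along -z (the intrinsics and any distortion apply to the point x, -y, -z); pixel columns grow to the right and rows downward; lengths in m; the calibration is good to about 2 mm. A picture is of the moment at which its call begins. There is no depth.
A pose or a line that the arm cannot do raises IKError and nothing moves.
- job_done(): hands the job in; it is judged then, once.
The state is a dict: "clock": time; "joint_pos": joint angles; "joint_vel": joint speeds; "joint_efforts": joint torques, N m; "tcp_pos": TCP position; "ee_rot": TCP orientation; "ft_force": force on the tool from outside, world axes, zero at the start; "moment": the same for the moment, N m; "grip_width": finger opening in m; "grip_force": force on a finger pad.
Only numpy, scipy, OpenCV 4.12 (cv2) and the standard library are available. Lean on these libraries where they do the work, as an engineer would, in place of code of your own. Each camera call takes 0.05 s, during which the arm holds its last target. There are 200 camera calls.

## Task

On the slide-imaging fixture, first slide the side stop by its knob all the way to the end stop. Then take the steel setting square by its grip, lay it flat on the fixture plate and press it into the corner between back rail and side stop until both its legs bear flush, and finish while still holding it there, pressed against both: do not let go. Leave the other things on and around the fixture where they are.

Things in the scene. Friction and masses are not known exactly. Their poses are not given: they have to be found in the camera images.
- fixture: Fixed aluminium plate 190 by 260 mm, 10 mm thick (x -105 to +85 mm, y -130 to +130 mm), flat on the counter. Origin at counter level; z up, x away from the robot to the back rail, y the way the side stop slides home, to a dark end stop block (its face at y = +97 mm; 34 mm high). A guide rail, top 16 mm above the counter, runs along y at x = -70 mm.
- back_rail: Fixed steel bar along the plate's far edge, 25 mm high (top 35 mm above the counter), 256 mm long. Same origin and axes as the fixture; its face towards the robot is the plane x = +55 mm of the fixture.
- side_stop: Sliding steel bar, 24 mm wide (y), 109 mm long (x -55 to +54 mm), top 34 mm above the counter. Axes as the fixture; origin at counter level on the bar's centre line, at fixture x = 0; its working face is 12 mm to -y of it. With the back rail it makes the corner. Its saddle, 40 mm wide (y), top 34 mm above the counter, is at its near end (x -85 to -55 mm).
- carriage (a joint): How far the side stop has slid along the fixture's +y, in m: 0 to 0.12; 0.12 is against the end stop. It stays where it is left; sliding it takes about 2.5 N.
- knob (a point): Centre of the top of the side stop's knob: a black upright round post 20 mm in diameter and 36 mm tall on the saddle (from 34 to 70 mm above the counter). Axes as the fixture.
- corner (a point): The corner where back rail and side stop meet when the side stop is home, at the plate's upper surface (10 mm above the counter); fixed to the fixture, axes as the fixture. The square goes to its -x, -y side. All faces are bare and rub (friction about 0.6), so a leg already pressed hard takes up part of the push along it.
- square: Loose steel square, about 0.5 kg, flat on the counter: two legs 24 mm wide, 12 mm thick, a diagonal strut 16 mm wide, and on the strut a black upright grip 14 mm thick, 40 mm long, 12 to 46 mm above the underside. Origin on the underside below the grip's middle; z up. The grip's length lies at 45 degrees, from (-x, +y) to (+x, -y); its thickness along (+x, +y).
- square_corner (a point): Outer corner of the square, on the underside, 50 mm along its x and 50 mm along its y from its origin; same axes. The outer face of the 120 mm leg (x = +50 mm, y -70 to +50) goes against the back rail, that of the 90 mm leg (y = +50 mm, x -40 to +50) against the side stop; seated, its axes are parallel to the fixture's.
- dropper_bottle: Small amber dropper bottle 26 mm in diameter, 55 mm tall, standing on the fixture plate; origin under its centre. Leave it.
- specimen_jar: Clear jar 48 mm in diameter, 55 mm tall, near the square; origin under its centre. Leave it.
- slide_box: White lidded slide box, 87 by 42 by 34 mm; origin under its centre. Leave it.
- stain_jar: Amber jar 60 mm in diameter, 75 mm tall; origin under its centre. Leave it.
- petri_dish: Clear dish 90 mm in diameter, 15 mm tall; origin under its centre. Leave it.
- pen: White marker pen 120 mm long, 13 mm thick, lying; origin under its middle, length along x. Leave it.
There are look-alikes about, which are no part of the job. Of the things that look like the square, take the one that is farthest to the robot's right at the start.

How it is judged:
By the outcome, as a careful person would: the job done as asked, in the order asked, and still so for the second after the job is handed in, while the arm keeps its last pose, push and grip.
It also fails if it takes over 66 s, if anything falls off the work surface, if the arm or the gripper's body presses on something with over 40 N, if the wrist force passes 120 N, or if a joint passes its speed limit or range.

## Working session

There is one attempt and no reset: what is moved stays moved. The work goes in short steps, each a Python script; the robot and the scene stay as the last script left them, time stands still between calls to the robot, and variables do not carry over. Pictures are saved under pics/ and viewed, at most 10 in all, crops included, and the job is handed in when it is done.

```bash
mkdir -p pics; ls
python3 - <<'E'
from workcell import *
import cv2,pickle
d={}
for n in("top","side"):
    c=camera(n);d[n]=c;cv2.imwrite(f"pics/{n}0.png",cv2.resize(c["img"][:,:,::-1],(800,600),interpolation=cv2.INTER_CUBIC))
    print({k:v for k,v in c.items() if k!="img"})
pickle.dump(d,open("c0.pkl","wb"));o=get_obs();print(o)
E
```

```text
pics
{'mtx': array([[456.09961275,   0.        , 252.68529543],
       [  0.        , 456.09961275, 185.4238678 ],
       [  0.        ,   0.        ,   1.        ]]), 'position': array([ 0.39930292, -0.1297637 ,  1.40813717]), 'attitude': array([  5.34054988,   0.61387836, -90.7173165 ])}
{'mtx': array([[481.85496588,   0.        , 254.96152589],
       [  0.        , 481.85496588, 192.08255332],
       [  0.        ,   0.        ,   1.        ]]), 'position': array([ 0.42456772, -1.08169647,  1.15684195]), 'attitude': array([41.97806805,  0.86510693, -6.02281345])}
{'clock': 0.1, 'joint_pos': array([-7.77277950e+01,  1.72110781e+01,  8.71773770e+01, -1.21996017e-03,
        7.56716278e+01, -3.81657772e+00]), 'joint_vel': array([-0.01658682, -0.04465748, -0.10368009,  0.10316201, -0.17781745,
        0.07900891]), 'joint_efforts': array([ 9.02532993e-04, -5.32643509e+01, -3.53285265e+01,  7.09466636e-02,
        2.34449585e-02, -6.24815220e-05]), 'tcp_pos': array([ 0.15235256, -0.52822082,  0.20495148]), 'ee_rot': array([-1.79939972e+02, -2.82019678e-03,  1.60890838e+01]), 'ft_force': array([0.47182978, 0.00612522, 0.25602875]), 'moment': array([-0.0170167 , -0.00320817, -0.03005285]), 'grip_force': 0.0, 'grip_width': 0.0941349521577866}
```

View pics/top0.png

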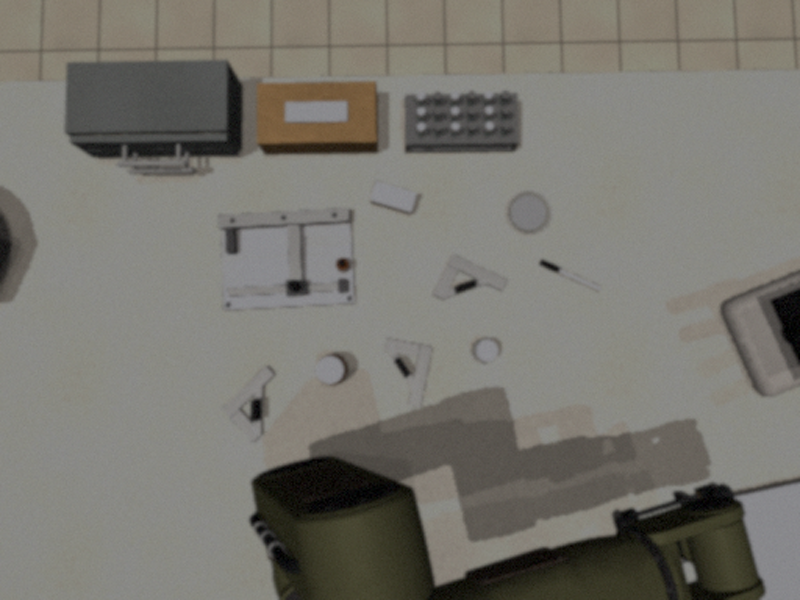

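View pics/side0.png

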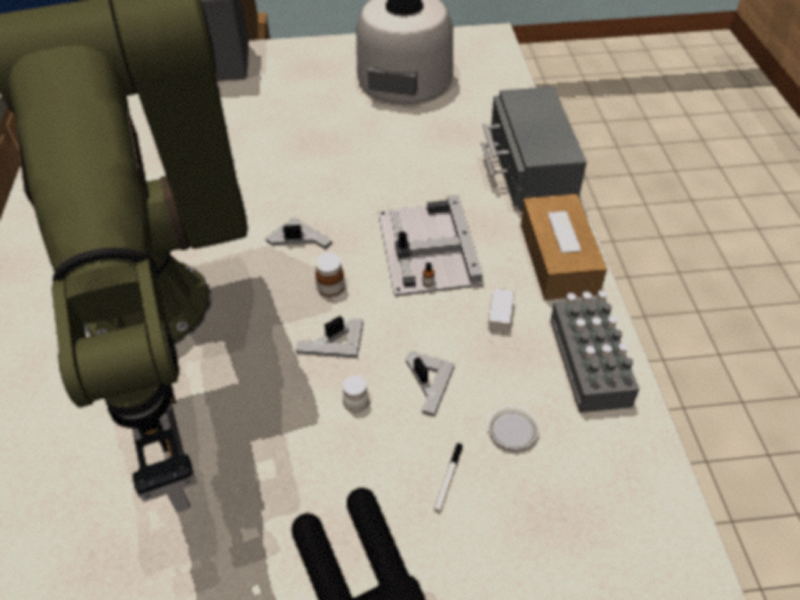

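The top view (800x600) shows three look-alike squares: A (470,280), B (408,370) and C (255,405). Image right is world -y, so the one farthest right is A, near the small clear jar; in the side view it is at (430,380). The knob is at top (297,287) and side (402,240). Next I'll confirm this in an enlarged crop and measure.

```bash
cat > h.py <<'E'
import numpy as np,cv2
from scipy.spatial.transform import Rotation as R
from scipy.optimize import least_squares
def P(c,X):
    Xc=(np.asarray(X,float).reshape(-1,3)-c["position"])@R.from_euler("xyz",c["attitude"],degrees=True).as_matrix()
    x=Xc*[1,-1,-1]; u=x@c["mtx"].T; return u[:,:2]/u[:,2:]
def tri(c1,u1,c2,u2):
    s=least_squares(lambda X:np.r_[P(c1,X)[0]-u1,P(c2,X)[0]-u2],[.5,-.1,.03]);return s.x,np.sqrt(np.mean(s.fun**2))
def onz(c,u,z):
    s=least_squares(lambda q:P(c,[q[0],q[1],z])[0]-u,[.5,-.1]);return s.x
E
python3 - <<'E'
import pickle,cv2,numpy as np
from h import *
d=pickle.load(open("c0.pkl","rb"))
t,s=d["top"],d["side"]
def crop(c,x,y,w,h,k):return cv2.resize(c["img"][y:y+h,x:x+w,::-1],None,fx=k,fy=k,interpolation=cv2.INTER_CUBIC)
# top crops (full-res px): fixture x135-235,y125-200 ; square 270-330
A=crop(t,135,127,100,75,4);B=crop(t,270,157,60,45,400/60)
C=crop(s,235,120,80,60,5);D=crop(s,250,215,60,45,400/60)
cv2.imwrite("pics/crop1.png",np.vstack([np.hstack([A,B]),np.hstack([C,D])]))
k=.64
print(tri(t,np.array([297,285])*k,s,np.array([402,235])*k))
print(tri(t,np.array([467,286])*k,s,np.array([420,365])*k))
for p in[(408,370),(255,405)]: print(onz(t,np.array(p)*k,.03))
E
```

```text
(array([0.53600431, 0.06660333, 0.07792613]), np.float64(0.1967728586431306))
(array([ 0.53328525, -0.25481891,  0.05175624]), np.float64(0.3982332909942144))
[ 0.37304467 -0.13999793]
[0.30996453 0.15425137]
```

View pics/crop1.png

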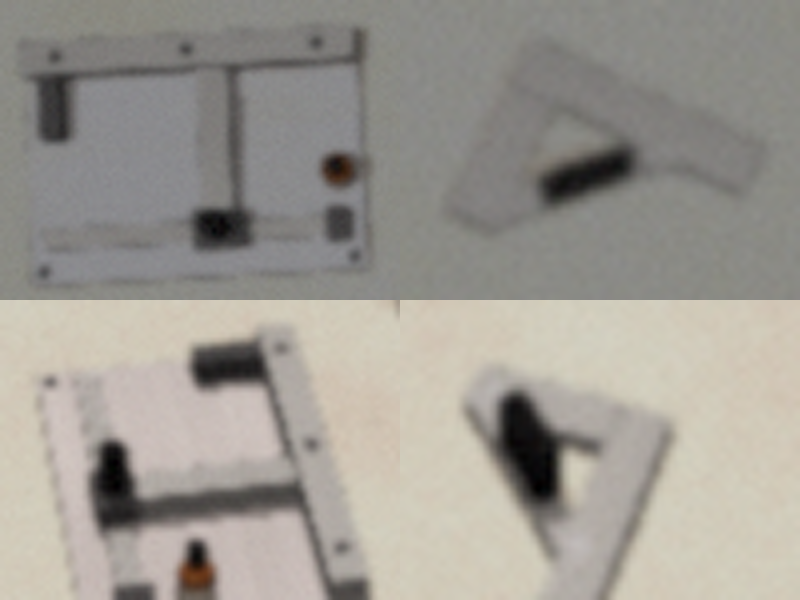

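The crop confirms it. Square A has its outer corner at top-left (530,40), the long leg running right and the short leg running down-left, so its handedness matches the description. Its grip spans (545,190) to (632,158). The side stop is at mid-travel, with the knob at (222,222) in the top crop and (112,450) in the side crop. Next I'll fit the poses from both views.

```bash
cat > fit.py <<'E'
import pickle
from h import *
d=pickle.load(open("c0.pkl","rb"));t,s=d["top"],d["side"]
A=lambda u:np.array([135,127])+np.array(u)/4-.4
B=lambda u:np.array([270,157])+(np.array(u)-[400,0])*.15-.4
C=lambda u:np.array([235,120])+(np.array(u)-[0,300])/5-.4
D=lambda u:np.array([250,215])+(np.array(u)-[400,300])*.15-.4
def fit(obs,x0):
    def f(q):
        M=R.from_euler("z",q[2]).as_matrix();r=[]
        for c,u,p in obs: r.append(P(c,M@(np.array(p)/1e3)+[q[0],q[1],q[3]])[0]-u)
        return np.ravel(r)
    o=least_squares(f,x0,loss="soft_l1");return o.x,np.round(f(o.x).reshape(-1,2),1)
sq=[(t,B((530,40)),(50,50,12)),(t,B((768,148)),(50,-70,12)),(t,B((742,196)),(26,-70,12)),(t,B((444,210)),(-40,50,12)),(t,B((490,235)),(-40,26,12)),
 (t,B((590,174)),(0,0,46)),(s,D((673,425)),(50,50,12)),(s,D((492,367)),(-40,50,12)),(s,D((466,402)),(-40,26,12))]
fx=[(t,A((20,42)),(85,128,35)),(t,A((357,29)),(85,-128,35)),(t,A((22,78)),(55,128,35)),(t,A((354,64)),(55,-128,35)),(t,A((34,286)),(-105,130,10)),(t,A((371,269)),(-105,-130,10)),
 (s,C((258,330)),(85,128,35)) if 0 else (s,C((292,324)),(85,128,35)),(s,C((258,333)),(55,128,35)),(s,C((367,580)),(85,-128,35)),(s,C((332,584)),(55,-128,35)),(s,C((38,378)),(-105,130,10))]
for n,o,x0 in(("sq",sq,[.55,-.25,-.4,0]),("fx",fx,[.58,.08,0,0])):
    q,r=fit(o,x0);print(n,q[:2].round(4),np.degrees(q[2]).round(2),"dz",q[3].round(4),r.tolist())
    if n=="fx":F=q
k,e=tri(t,A((222,222)),s,C((112,449)));print("knob",k,e)
print("knob in fixture mm",(R.from_euler("z",-F[2]).apply(k-[F[0],F[1],F[3]])*1e3).round(1))
kz=np.r_[onz(t,A((222,222)),.07),.07]; print("knob at .07",kz,(R.from_euler("z",-F[2]).apply(kz-[F[0],F[1],0])*1e3).round(1))
E
python3 fit.py
```

```text
sq [ 0.5345 -0.2519] -27.6 dz 0.0002 [[0.3, -0.9], [-0.4, 0.3], [0.1, 0.1], [0.1, -0.5], [0.2, -0.7], [-0.4, -0.4], [-0.4, -0.2], [-1.6, -0.1], [-0.5, 0.6]]
fx [0.603  0.0959] 1.94 dz 0.0024 [[0.2, -1.0], [-0.5, -1.7], [-0.1, -0.3], [0.7, -0.8], [-0.4, 0.6], [-0.2, 0.8], [0.4, 0.4], [-1.1, -0.5], [0.7, 0.3], [-1.5, 0.6], [-1.4, 0.0]]
knob [0.53575709 0.06573673 0.0833504 ] 0.05159986332377241
knob in fixture mm [-68.3 -27.8  81. ]
knob at .07 [0.53692749 0.06770417 0.07      ] [-67.  -25.9  70. ]
```

```bash
cat >> h.py <<'E'
FX=np.array([.603,.0959]);FY=1.94
def fx(x,y,z): # mm fixture -> world
    a=np.radians(FY);return [FX[0]+(x*np.cos(a)-y*np.sin(a))/1e3,FX[1]+(x*np.sin(a)+y*np.cos(a))/1e3,z]
def tofx(p):
    a=np.radians(FY);v=(np.array(p[:2])-FX)*1e3;return np.array([v[0]*np.cos(a)+v[1]*np.sin(a),-v[0]*np.sin(a)+v[1]*np.cos(a)])
E
python3 - <<'E'
from workcell import *
from h import *
O=[180,0,FY]
grip(.07)
goto(fx(-69,-26,.15),O); print(get_obs()["joint_pos"].round(1))
line_to(fx(-69,-26,.046),O)
print(get_obs()["ft_force"].round(1)); grip(0.0)
o=get_obs();print(o["grip_width"],o["grip_force"],o["ft_force"].round(1))
line_to(fx(-69,75,.046),O,.08)
y=75
o=get_obs();print(tofx(o["tcp_pos"]),o["ft_force"].round(1),o["clock"])
while y<105:
    y+=2;line_to(fx(-69,y,.046),O,.04);sleep(.1)
    o=get_obs();print(y,tofx(o["tcp_pos"]).round(2),o["ft_force"].round(1))
    if o["ft_force"][1]<-14:break
print(o["grip_width"],o["clock"])
E
```

```text
[ 3.2 18.8 92.7 -0.  68.5 91.3]
[0.4 0.3 0. ]
0.019407833746845342 30.000522136688232 [-0.   1.9  2.4]
[-69.62894328  76.26332114] [-5.   0.3  7.3] 6.2833
77 [-69.66  78.08] [-4.6 -0.3  7.4]
79 [-69.67  80.05] [-5.2 -0.3  7.1]
81 [-69.67  82.05] [-5.5 -0.2  7.9]
83 [-69.71  84.05] [-5.1 -0.6  7.7]
85 [-69.73  85.73] [-5.6 -3.3  7.6]
87 [-69.72  85.84] [ -5.7 -17.2  12. ]
0.019376241836139087 8.3833
```

Run:
```python
from workcell import *
from h import *
import pickle
O=[180,0,FY]
line_to(fx(-69,85.5,.046),O,.05);sleep(.1);o=get_obs();print(tofx(o["tcp_pos"]),o["ft_force"].round(1))
grip(.06);sleep(.2);o=get_obs();print(tofx(o["tcp_pos"]),o["ft_force"].round(1),o["tcp_pos"][2],o["ee_rot"])
line_to(fx(-69,85.5,.15),O,.2)
gx=[.5345,-.2519]
OS=[180,0,107.4]
print(solve_ik([*gx,.15],OS))
goto([.40,-.33,.25],OS)  # off the fixture, clear view
d={n:camera(n) for n in("top","side")};pickle.dump(d,open("c1.pkl","wb"))
t,s=d["top"],d["side"]
def crop(c,x,y,w,h,k):return cv2.resize(c["img"][y:y+h,x:x+w,::-1],None,fx=k,fy=k,interpolation=cv2.INTER_CUBIC)
A=crop(t,135,127,100,75,4);B=crop(t,250,147,80,60,5)
C=crop(s,235,120,80,60,5);D=crop(s,250,215,60,45,400/60)
cv2.imwrite("pics/crop2.png",np.vstack([np.hstack([A,B]),np.hstack([C,D])]))
print(get_obs()["clock"])
```

```text
[-69.71756743  85.76719997] [-5.2 -6.2  9.2]
[-69.00590461  85.48588249] [-0.4 -1.   1.2] 0.046000141724764125 [-1.79998554e+02  1.04544336e-03  1.93561380e+00]
[-28.78487454  25.11908638  83.92060717   0.          70.96030645
 -46.18487454]
12.9083
```

View pics/crop2.png

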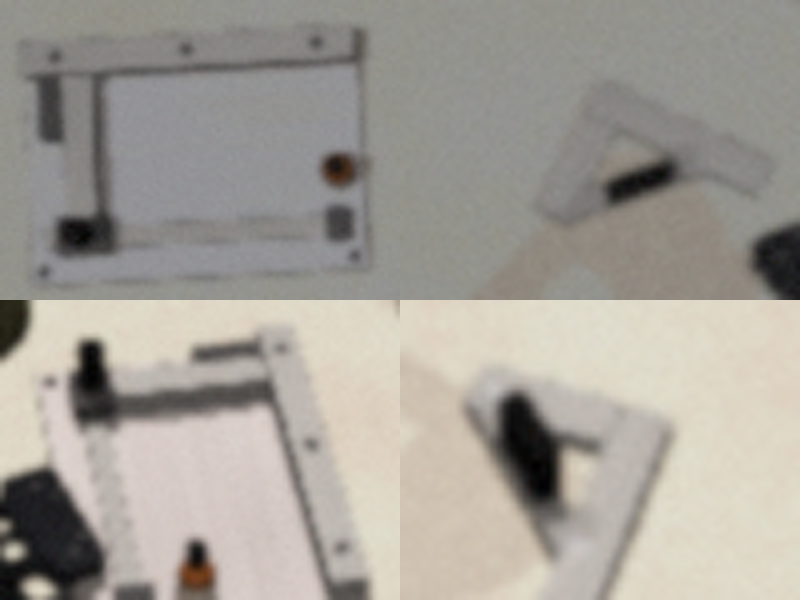

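The stop is home: in the top crop it lies against the end block at (50,110), and the square and bottle are undisturbed. I'll refine yaw and position with sub-pixel edges in the top view.

```bash
cat > edge.py <<'E'
import pickle
from h import *
d=pickle.load(open("c1.pkl","rb"));t=d["top"]
g=cv2.GaussianBlur(t["img"].astype(np.float32).mean(2),(0,0),.7)
def W(q,p):
    p=np.array(p,float);a=q[2];return np.c_[q[0]+(p[:,0]*np.cos(a)-p[:,1]*np.sin(a))/1e3,q[1]+(p[:,0]*np.sin(a)+p[:,1]*np.cos(a))/1e3,p[:,2]/1e3]
def edge(q,ax,v,lo,hi,z,rng=7):
    s=np.linspace(lo,hi,30);off=np.arange(-rng,rng+.01,.25)
    pr=[]
    for o in off:
        p=np.zeros((30,3));p[:,ax]=v+o;p[:,1-ax]=s;p[:,2]=z
        u=P(t,W(q,p)).astype(np.float32);pr.append(cv2.remap(g,u[None,:,0],u[None,:,1],cv2.INTER_CUBIC)[0])
    G=np.abs(np.gradient(np.array(pr),axis=0));w=G**3
    e=(w*off[:,None]).sum(0)/w.sum(0)
    k,b=np.polyfit(s,e,1)
    for _ in range(4):
        m=abs(e-k*s-b)<max(.5,1.5*np.std(e-k*s-b));k,b=np.polyfit(s[m],e[m],1)
    dyaw=np.degrees(np.arctan(k))*(-1 if ax==0 else 1)
    return round(k*(lo+hi)/2+b,2),round(dyaw,2),round(float(np.std((e-k*s-b)[m])),2)
F=[.603,.0959,np.radians(1.94)]
for n,a in dict(railnear=(0,55,-120,68,35),railfar=(0,85,-120,120,35),platenear=(0,-105,-120,120,10),plateR=(1,-130,-95,50,10),plateL=(1,130,-95,50,10),work=(1,73,-45,45,34)).items():print(n,edge(F,*a))
S=[.5345,-.2519,np.radians(-27.6)]
for n,a in dict(long=(0,50,-62,42,12),short=(1,50,-32,42,12),longin=(0,26,-62,-25,12)).items():print(n,edge(S,*a))
E
python3 edge.py
```

```text
railnear (np.float64(-1.19), np.float64(0.05), 0.52)
railfar (np.float64(0.11), np.float64(0.39), 1.45)
platenear (np.float64(2.07), np.float64(0.11), 0.43)
plateR (np.float64(0.09), np.float64(1.72), 1.17)
plateL (np.float64(-2.22), np.float64(-2.99), 1.46)
work (np.float64(0.52), np.float64(-1.14), 0.3)
long (np.float64(2.79), np.float64(1.35), 0.53)
short (np.float64(2.56), np.float64(0.44), 0.37)
longin (np.float64(-1.6), np.float64(-2.07), 0.36)
```

```bash
sed -i 's/FY=1.94/FY=2.15/' h.py
python3 - <<'E'
from workcell import *
from h import *
gx=[.536,-.2515];O=[180,0,107.8]
grip(.05)
goto([*gx,.09],O)
line_to([*gx,.017],O,.1);sleep(.1)
o=get_obs();print(o["ft_force"].round(1))
grip(0.0);o=get_obs();print(o["grip_width"],o["grip_force"],o["ft_force"].round(1),o["moment"].round(2),o["tcp_pos"],o["ee_rot"],o["clock"])
line_to([*gx,.127],O,.1);sleep(.2)
o=get_obs();print(o["grip_width"],o["ft_force"].round(1),o["moment"].round(2),o["clock"])
d={n:camera(n) for n in("top","side")}
import pickle;pickle.dump(d,open("c2.pkl","wb"))
s=d["side"];u=P(s,[[*gx,.15]])[0].astype(int);print(u)
x,y=u-[60,45];cv2.imwrite("pics/held.png",cv2.resize(s["img"][y:y+90,x:x+120,::-1],None,fx=5,fy=5,interpolation=cv2.INTER_CUBIC))
E
```

```text
[ 0.1  0.3 -0.5]
0.013642961242054745 29.997721910476685 [-3.3  0.1  3. ] [-0.04  0.45  0.13] [ 0.5358043  -0.25151866  0.0170037 ] [-1.79976179e+02 -1.25063229e-02  1.07800715e+02] 15.8417
0.01382919526459772 [-0.5  0.4 -5.8] [-0.04 -0.08 -0.01] 17.2917
[269 210]
```

View pics/held.png

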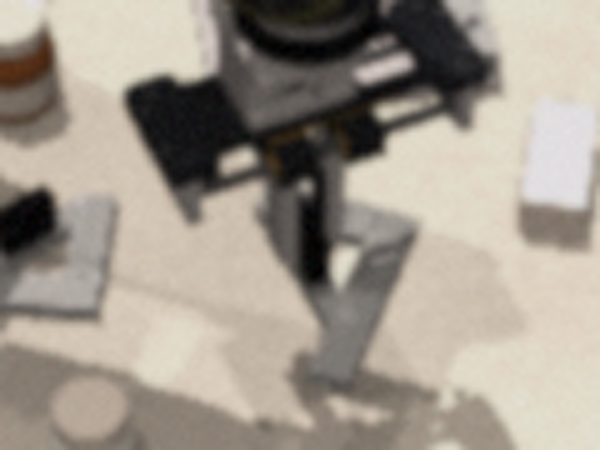

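The picture shows the square held level between the fingers at (340,290), clear of the neighbours. Next I'll carry it over, lay it down and press in steps.

```bash
cat >> h.py <<'E'
def ff(o,b): # force & moment bias-free in fixture axes
    a=np.radians(FY);f=o["ft_force"]-b["ft_force"];return np.round([f[0]*np.cos(a)+f[1]*np.sin(a),-f[0]*np.sin(a)+f[1]*np.cos(a),f[2],(o["moment"]-b["moment"])[2]],2)
E
python3 - <<'E'
from workcell import *
from h import *
import pickle
O=[180,0,135+FY]
goto(fx(-7,11,.127),O)
line_to(fx(-7,11,.032),O,.1);sleep(.3)
b=get_obs();pickle.dump(b,open("b.pkl","wb"));print(b["ft_force"].round(1),b["tcp_pos"],b["clock"])
z=.032
while z>.022:
    z-=.001;line_to(fx(-7,11,z),O,.03);o=get_obs();f=ff(o,b);print(round(z,4),f)
    if f[2]>3.5:break
y=11
while y<32:
    y+=1.5;line_to(fx(-7,y,z),O,.03);o=get_obs();f=ff(o,b);print("y",y,f,tofx(o["tcp_pos"]).round(2))
    if f[1]<-9:break
print(o["clock"],z)
E
```

```text
[-0.1 -0.6 -6.2] [0.59572975 0.10664699 0.03232123] 20.15
0.031 [ 0.31  0.73  0.87 -0.06]
0.03 [-0.13  0.31  0.87  0.01]
0.029 [0.24 0.77 0.62 0.  ]
0.028 [0.49 1.38 0.42 0.  ]
0.027 [ 0.37  0.7   1.24 -0.01]
0.026 [-5.25 -0.37 12.62  0.05]
y 12.5 [-3.33 -2.09 12.63 -0.03] [-6.54 12.28]
y 14.0 [-7.300e-01 -2.920e+00  1.224e+01  1.000e-02] [-6.34 13.7 ]
y 15.5 [-0.84 -3.41 11.82 -0.05] [-6.25 15.14]
y 17.0 [-0.26 -3.01 11.11  0.04] [-6.15 16.62]
y 18.5 [-0.43 -4.36 12.22  0.03] [-6.14 18.15]
y 20.0 [ 1.700e-01 -3.760e+00  1.188e+01  1.000e-02] [-6.16 19.64]
y 21.5 [ 0.51 -4.43 11.69 -0.03] [-6.15 21.12]
y 23.0 [ 6.000e-02 -4.230e+00  1.124e+01 -1.000e-02] [-6.15 22.63]
y 24.5 [ 0.39 -4.28 11.56  0.06] [-6.16 24.14]
y 26.0 [ 0.9  -7.09 11.96  0.13] [-6.03 25.12]
y 27.5 [ -0.06 -17.73  12.69   0.14] [-6.04 25.2 ]
24.4 0.025999999999999995
```

Run:
```python
from workcell import *
from h import *
import pickle
b=pickle.load(open("b.pkl","rb"));O=[180,0,135+FY]
x,y,z=-7,25.0,.0263
def mv(t=""):
    line_to(fx(x,y,z),O,.03);sleep(.1);o=get_obs();f=ff(o,b);print(t,round(x,1),round(y,1),f,tofx(o["tcp_pos"]).round(2),round(o["ee_rot"][2]-O[2],3));return f
mv()
while x<16:
    x+=1.5
    if mv("x")[0]<-10:break
y+=2;mv("y");y+=1;mv("y");x+=1;mv("x");y+=.7;mv("y")
print(get_obs()["clock"],get_obs()["grip_width"])
```

```text
-7 25.0 [ 1.29 -5.82 11.73 -0.06] [-6.37 24.66] -0.003
x -5.5 25.0 [-5.280e+00 -3.930e+00  1.551e+01 -1.000e-02] [-5.61 24.9 ] 0.012
x -4.0 25.0 [-8.56 -4.06 17.02  0.08] [-4.48 25.05] 0.023
x -2.5 25.0 [-11.87  -3.72  17.86   0.14] [-3.21 25.06] 0.028
y -2.5 27.0 [-13.65 -18.4   21.1    0.13] [-3.24 25.12] -0.007
y -2.5 28.0 [-13.06 -24.19  21.88   0.1 ] [-3.24 25.19] -0.02
x -1.5 28.0 [-21.48 -23.96  27.07   0.09] [-3.17 25.16] -0.019
y -1.5 28.7 [-21.77 -29.23  27.56   0.14] [-3.16 25.17] -0.03
27.2 0.01378955631307718
```

The x push may have stopped on friction (contact expected near x = +3). I'll ease y and z, then go on in x.

Run:
```python
from workcell import *
from h import *
import pickle
b=pickle.load(open("b.pkl","rb"));O=[180,0,135+FY]
x,y,z=-3.2,24.6,.0270
def mv(t=""):
    line_to(fx(x,y,z),O,.03);sleep(.1);o=get_obs();f=ff(o,b);print(t,round(x,1),round(y,1),f,tofx(o["tcp_pos"]).round(2),round(o["tcp_pos"][2]*1e3,2),round(o["ee_rot"][2]-O[2],3));return f
mv()
while x<14:
    x+=1.5
    if mv("x")[0]<-14:break
d={n:camera(n) for n in("top","side")}
print(get_obs()["clock"],get_obs()["grip_width"])
def crop(c,x,y,w,h,k):return cv2.resize(c["img"][y:y+h,x:x+w,::-1],None,fx=k,fy=k,interpolation=cv2.INTER_CUBIC)
cv2.imwrite("pics/seat.png",np.hstack([crop(d["top"],135,127,80,90,5),crop(d["side"],235,105,80,90,5)]))
```

```text
-3.2 24.6 [-1.14 -2.56  8.22 -0.07] [-3.18 24.79] 26.98 0.015
x -1.7 24.6 [-3.57  0.3   8.53  0.08] [-1.8  25.02] 26.96 0.021
x -0.2 24.6 [-3.04  2.94  9.18 -0.03] [-0.2  24.93] 27.0 0.007
x 1.3 24.6 [-2.85  2.57  7.24 -0.1 ] [ 1.33 24.74] 26.96 -0.002
x 2.8 24.6 [-2.72  0.8   7.9   0.02] [ 2.85 24.58] 26.99 0.001
x 4.3 24.6 [-2.83 -1.03  7.15 -0.06] [ 4.36 24.5 ] 27.02 -0.005
x 5.8 24.6 [-2.35 -0.23  8.4  -0.06] [ 5.84 24.52] 26.97 0.0
x 7.3 24.6 [-4.77 -0.36  9.37 -0.  ] [ 7.15 24.56] 26.97 0.001
x 8.8 24.6 [-17.28  -3.39  17.02   0.06] [ 7.33 24.34] 26.98 0.008
30.5 0.013844355487445819
```

View pics/seat.png

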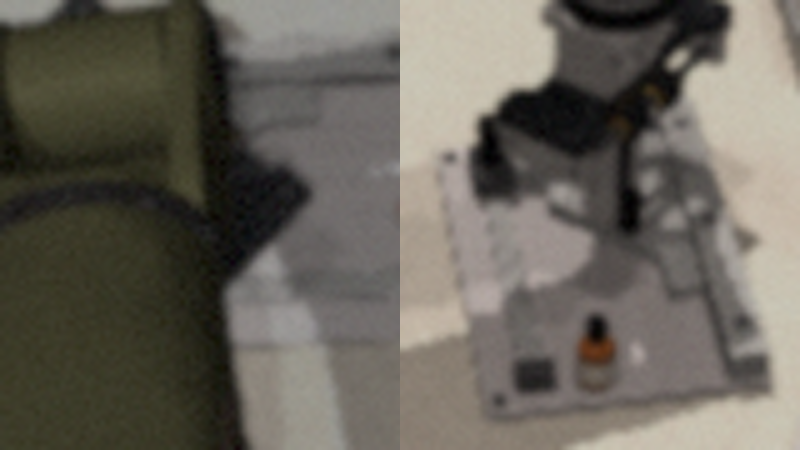

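Both legs now look close to seated in the side crop, with the long leg along the rail at (690,270) and the bottle untouched. The rail contact is now real, at x≈7.2. Next: ease x, press y home, then load both in turn.

Run:
```python
from workcell import *
from h import *
import pickle
b=pickle.load(open("b.pkl","rb"));O=[180,0,135+FY]
x,y,z=7.0,24.6,.0272
def mv(t=""):
    line_to(fx(x,y,z),O,.03);sleep(.15);o=get_obs();f=ff(o,b);print(t,round(x,1),round(y,1),f,tofx(o["tcp_pos"]).round(2),round(o["tcp_pos"][2]*1e3,2),round(o["ee_rot"][2]-O[2],3));return f
mv()
while y<30:
    y+=.8
    if mv("y")[1]<-14:break
x+=1.2;mv("x");x+=.8;mv("x")
y+=.8;mv("y")
x+=.5;mv("x");y+=.5;mv("y")
print(get_obs()["clock"],get_obs()["grip_width"])
```

```text
7.0 24.6 [-2.63  0.29  4.73 -0.05] [ 7.03 24.6 ] 27.01 -0.002
y 7.0 25.4 [ 2.24 -4.09  0.92 -0.01] [ 7.17 25.12] 27.05 -0.006
y 7.0 26.2 [ 1.03 -8.1   1.22  0.1 ] [ 7.16 25.24] 27.17 -0.01
y 7.0 27.0 [  1.12 -13.91   2.77   0.14] [ 7.17 25.25] 27.23 -0.023
y 7.0 27.8 [  0.78 -19.37   4.8    0.19] [ 7.15 25.35] 27.33 -0.031
x 8.2 27.8 [-10.   -19.76   9.88   0.14] [ 7.21 25.32] 27.19 -0.028
x 9.0 27.8 [-16.28 -20.51  14.6    0.12] [ 7.24 25.3 ] 27.19 -0.027
y 9.0 28.6 [-17.53 -25.77  15.81   0.16] [ 7.24 25.32] 27.2 -0.043
x 9.5 28.6 [-21.27 -26.59  17.95   0.13] [ 7.22 25.3 ] 27.17 -0.044
y 9.5 29.1 [-22.39 -28.45  17.8    0.1 ] [ 7.24 25.33] 27.22 -0.052
34.5 0.014030762487187282
```

Both faces bear. To verify flushness I'll scan the yaw a little under moderate push: depth peaks and the moment changes where the legs are flush.

Run:
```python
from workcell import *
from h import *
import pickle
b=pickle.load(open("b.pkl","rb"))
for dy in [0,.4,.8,.4,0,-.4,-.8,-1.2,-.8,-.4,0]:
    line_to(fx(8.7,27.2,.0272),[180,0,135+FY+dy],.03);sleep(.15);o=get_obs();f=ff(o,b)
    print(dy,f,tofx(o["tcp_pos"]).round(2),round(o["ee_rot"][2]-135-FY,3))
print(o["clock"],o["grip_width"])
```

```text
0 [-13.22 -17.34  12.26   0.1 ] [ 7.3  25.23] -0.023
0.4 [-13.05 -17.13  12.3   -0.13] [ 7.3  25.23] 0.354
0.8 [-13.41 -16.47  11.63  -0.32] [ 7.29 25.25] 0.742
0.4 [-12.74 -16.05  12.18  -0.13] [ 7.28 25.21] 0.357
0 [-13.39 -16.21  12.67   0.09] [ 7.32 25.23] -0.021
-0.4 [-12.32 -16.49  11.73   0.28] [ 7.28 25.25] -0.408
-0.8 [-12.93 -16.81  11.5    0.34] [ 7.31 25.24] -0.797
-1.2 [-12.27 -17.21  12.04   0.53] [ 7.31 25.26] -1.19
-0.8 [-13.33 -16.34  12.03   0.48] [ 7.28 25.24] -0.799
-0.4 [-13.32 -15.69  11.92   0.28] [ 7.34 25.23] -0.408
0 [-13.36 -16.73  12.13   0.15] [ 7.27 25.24] -0.02
38.9 0.013835593469541788
```

TCP depth doesn't change over ±1° while the moment varies linearly, so the corner itself holds the square flush (neutral at +0.2°). I'll apply the final even push and hand in.

Run:
```python
from workcell import *
from h import *
import pickle
b=pickle.load(open("b.pkl","rb"));O=[180,0,135+FY+.2]
for x,y in [(8.7,27.2),(9.2,27.2),(9.2,27.8),(9.7,27.8)]:
    line_to(fx(x,y,.0272),O,.03);sleep(.15)
sleep(.5);o=get_obs();print(ff(o,b),tofx(o["tcp_pos"]).round(2),o["grip_width"],o["grip_force"],o["clock"])
d=camera("side");cv2.imwrite("pics/final.png",cv2.resize(d["img"][100:205,230:330,::-1],None,fx=5.5,fy=5.5,interpolation=cv2.INTER_CUBIC))
```

```text
[-21.57 -21.56  18.18   0.03] [ 7.29 25.26] 0.013818626882872451 30.01191884279251 41.0
```

View pics/final.png

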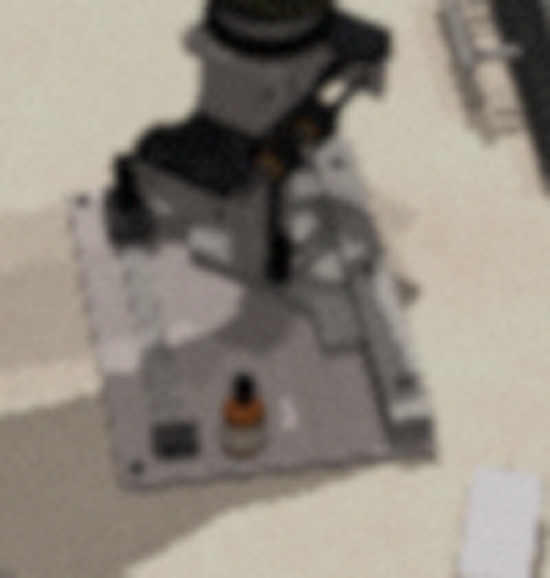

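The final picture shows the square in the corner, its long leg along the rail at (345,320), the knob at home (130,200) and the bottle untouched at (243,420).

```bash
python3 -c "
from workcell import *
print(job_done())"
```

```text
the job is handed in; nothing more can be done
None
```

Job handed in at about 41 s: the side stop is against the end stop, and the square is still gripped and pressed into the corner with about 21 N on both the rail and the stop; both legs tested flush.

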